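# Show the club head's neck to the inspection camera in the swivel mirror

## Task

Close the loading slide: push the carriage with the club head fully home against its stop. Then take the swivel mirror of the viewing stand by the fin on its top and turn it until the mouth of the club head's neck is reflected into the middle of the camera's picture, and finish while holding the mirror still at that angle, because it springs back when let go. Leave the other things on the table where they lie.

Things in the scene. Friction and masses are not known exactly. Their poses are not given: they have to be found in the camera images.
- viewing_stand: fixed viewing stand: aluminium plate 260x84x12 mm that carries a small grey camera and a swivel mirror. Origin: on the table under the mirror's vertical swivel axis. It stands anywhere within some cm and yaw; the camera (lens front 127 mm from the axis, lens 72 mm above the table, highest point 90 mm) stands at 120 deg (counter-clockwise from above) from the stand's own x axis, seen from the swivel axis, and looks level at that axis
- mirror_grip (a point): middle of the gripping part of the mirror's grip fin, on the swivel axis 127 mm above the table. The fin is an upright steel plate 10 mm thick, 40 mm wide and 36 mm tall (107 to 143 mm above the table) on top of the mirror (mirror frame 70 mm wide, 72 mm tall, centred 72 mm above the table; its glass faces the camera at the start). The point's x axis is level and is the direction the glass faces; the fin is thin along x and wide along y
- mirror (a joint): swivel of the mirror in rad, counter-clockwise seen from above, 0 to 1.5. At 0 (parked) the glass faces 125 deg from the stand's own x axis; at value q it faces 125 deg + q. A light spring (0.02 N m at 0, 0.11 N m at 1.5) turns it back to 0 as soon as it is let go
- mirror_head: the swivel mirror with its fin, described at mirror_grip; origin on the swivel axis at table height, x axis the direction the glass faces
- sight (a point): the camera's line of sight after the mirror: origin on the swivel axis 72 mm above the table, x axis level along the reflected line (it obeys the law of reflection, so it turns by 2 rad for each rad of the mirror). What lies on this x axis is in the middle of the camera's picture
- slide_base: fixed loading slide: aluminium plate 110x300x12 mm, stop at its +y end. Origin on the table, under the carriage's middle when it is home; the carriage runs in along the body's +y axis
- slide (a joint): how far the carriage still stands out, in m: 0 = fully home against its stop, up to 0.10; dry friction of about 1.5 N, it stays where it is left
- slide_handle (a point): grip point of the carriage's handle: an upright steel plate 46 mm wide (across the travel), 10 mm thick (along the travel), its top 76 mm above the table, this point 62 mm above it. Its y axis is the direction of travel towards home. Free room along the travel: open on the outer side, at least 40 mm to the head on the inner side
- hosel (a point): the mouth of the neck (hosel) of the black club head that is fixed on the carriage: the small pale round end of the neck that sticks up and out towards the mirror, 70 mm above the table. It moves with the carriage; the head's top is about 76 mm above the table
- tweezers: steel tweezers, 14x124x10 mm, loose on the table; leave it alone. Origin: centre of its underside
- driver_green: small screwdriver with a green handle, 25x156x22 mm, loose on the table; leave it alone. Origin: centre of its underside
- rubber_block: white eraser block, 30x50x18 mm, loose on the table; leave it alone. Origin: centre of its underside
- gauge_pin: pin gauge, 12x64x12 mm, loose on the table; leave it alone. Origin: centre of its underside
- sand_block: dark foam sanding block, 34x68x24 mm, loose on the table; leave it alone. Origin: centre of its underside
- ferrule_0: small black ring, 15 mm wide, 24 mm tall, standing, loose on the table; leave it alone. Origin: centre of its underside

How it is judged (in metres and radians):
On the way, in this order (a step that is already met when the one before it is completed fails the run):
1. the carriage is fully home (value of joint slide below 0.004 m), for 0.2 s.
2. the mirror, held in the fingers, shows the camera the neck's mouth (value of joint slide below 0.004 m and y of hosel in the frame of sight between -0.015 and 0.015 m and x of hosel in the frame of sight above 0.05 m and contact force between the fingers and mirror_head above 1 N), for 0.3 s.
At the end, for the whole second after the job is handed in: The carriage is within 4 mm of its stop; the camera's reflected line of sight passes within 15 mm (sideways) of the neck's mouth; the fingers hold the mirror (over 1 N) and it turns slower than 0.05 rad/s (all of step 2 and velocity of joint mirror between -0.05 and 0.05 rad/s); the arm keeps its last pose, push and grip.
It fails at once if a bystander is pushed more than 20 mm (distance of any of tweezers, driver_green, rubber_block, gauge_pin, sand_block, ferrule_0 from where it was at the start of the episode above 0.02 m).
It also fails if it takes over 45 s, if anything falls off the work surface, if the arm or the gripper's body presses on something with over 40 N, if the wrist force passes 120 N, or if a joint passes its speed limit or range.

## Robot

A 6-joint arm with a two-finger parallel gripper is mounted at the origin on a cart in front of the work surface, level with it; the furniture and walls round the work are solid. World frame = base frame: x ahead of the robot, y to its left, z up, the work surface at z = 0. Lengths are in m, angles in degrees, forces in N, time in s.
With the tool pointing down it reaches from about 0.35 to 0.875 m from the base axis. Payload 4.2 kg.
Tool frame: the origin (TCP) lies on the centre line of the jaws, within the pads' length; the fingertips stand 25 mm ahead of it and the grasp point (between the pads) lies 6 mm ahead of it; x points along the fingers, z is the direction in which the jaws open and shut, and the axes are right-handed (so a half turn about x gives the same grasp; the last joint's range is limited). The gripper opens to 87 mm and grips with 3 to 60 N. Pads are 19 mm wide; open, the fingers measure 117 mm over their backs; the gripper's body (75 mm by 190 mm) begins 51 mm behind the grasp point.
Start: joints at [-48.839, 22.042, 0.453, 0, -68.411, -14.817], TCP at [0.277, -0.56, 0.227] pointing down, gripper open.
Joint ranges: [-179.83, 179.83], [-69.29, 118.12], [-61.27, 80.66], [-181.25, 117.63], [-171.15, -9.14], [-177.46, 177.46]. Speed limits (degrees/s): [159.86, 159.86, 180, 180, 180, 180].

## Interface

Orientations are given as [roll, pitch, yaw] about the fixed x, y, z axes, in that order (R = Rz(yaw) Ry(pitch) Rx(roll)).
In Python, from cell import * gives the robot as it stands. The module is installed in compiled form; this text tells all that it offers.
- The arm moves only by the shell command python3 -m creep 'ROWS' [OPENING] [FORCE]. ROWS is JSON, a list of rows, each a list of 2 entries, a list of its own where there are three numbers: the shift along the tool's x, y, z in units of 40 mm (1.0 is 40 mm), then the turn, a rotation vector about the tool's x, y, z in units of 6 degrees (1.0 is 6 degrees). In form: [[[x, y, z], [ax, ay, az]], ...]. A call has 1 to 20 rows; each row shifts and turns the pose as measured when the row begins, along the tool's axes as they then stand; what a row does not reach is not made up. A row lasts 1/10 s, in which the tool goes at most 50 mm and 8.59 degrees, less where a joint would pass 70% of its speed; a pose out of reach is approached as far as the arm can. A call is refused whole if a number of a shift passes 1 or a number of a turn 1, either way. A call with a gripper value outside its range is refused whole. OPENING is the closure, from -1 (fully open) to 1 (shut), set as the call begins (- or left out, the last holds). The fingers move at their own pace and stop on an object; FORCE is the grip in N (left out, the last holds). Time passes only in rows, so rows that do not move let the fingers close. It gives the time, the measured TCP pose, the force and the opening at its end, in the units of the state.
- observe(): the state, without advancing time (a new reading comes with each control period).
- capture(name): name is "scene" or "side" or "wrist"; returns a dict with "color" (420x560x3 uint8, red, green, blue), "depth" (420x560 float32, m along the optical axis (not along the pixel's ray), 0 where there is no reading), "vertical_fov" (degrees; the focal length in pixels is half the picture's height over the tangent of half this angle, whatever the lens; pixels are square), "cx", "cy" (the principal point, pixels), "distortion" ([k1, k2, p1, p2, k3] as OpenCV has them; the pictures are not rectified), "R" (3x3) and "t" (3): a world point X has camera coordinates R X + t. Camera axes: x right, y down, z forward; pixel columns grow to the right and rows downward; lengths in m; the calibration is good to about 2 mm. A picture is of the moment at which its call begins.
- sign_off(): hands the job in, once; it reports no verdict.
Trained networks look in a picture, given as the dict that the camera call returned (one of the last four; its "shot" number tells which), for a name from the list of things; names that differ only in an ending like _2 or _b are one class to them, and where a whole thing is asked for, a point or a joint stands for the part that bears it (a point fixed in the world has none). Each returns a list of dicts, best first, with "confidence" (0 to 1); they miss things now and then, are a little off and sometimes report something else, mostly with a low value. They report only what shows in the picture. A call takes as long as a camera call.
- look_for(picture, query): "centre" ([x, y, z] in m, in the coordinates of the camera as it stood for that picture, good to about 4 mm: the middle of the surface that is visible of it).
- regions_of(picture, query): "pixels" (420x560 bool, what is visible of it).
The state is a dict: "time": time; "qpos": joint angles; "qvel": joint speeds; "tau": joint torques, N m; "tool_pos": TCP position; "tool_rot": TCP orientation; "wrist_force": force on the tool from outside, world axes, zero at the start; "torque": the same for the moment, N m; "width": finger opening in m.
Only numpy, scipy, OpenCV 4.12 (cv2) and the standard library are available. Lean on these libraries where they do the work, as an engineer would, in place of code of your own. Each camera call takes 0.05 s, during which the arm holds its last target.

## Working session

There is one attempt and no reset: what is moved stays moved. The work goes in short steps, Python scripts to look and compute and a shell command to move; the robot and the scene stay as the last step left them, time stands still between calls to the robot, and variables do not carry over. Pictures are saved under pics/ and viewed, and the job is handed in when it is done.

```bash
mkdir -p pics; ls
python3 - <<'E'
from cell import *
import cv2
print(observe())
for n in ["scene","side","wrist"]:
    c=capture(n); cv2.imwrite(f"pics/{n}0.png",c["color"][:,:,::-1])
    print(n,c["vertical_fov"],c["cx"],c["cy"],c["distortion"],c["R"],c["t"])
E
```

```text
pics
{'time': 0.0, 'qpos': array([-4.88389251e+01,  2.20909921e+01,  3.81621378e-01, -3.04326133e-02,
       -6.84105240e+01, -1.48177489e+01]), 'qvel': array([-0.04154674,  0.01503908,  0.12634451,  0.03432717, -0.00034731,
       -0.05619072]), 'tau': array([-5.77269202e-04, -3.90661633e+01,  1.87407374e+01,  4.21994224e+00,
        1.09812510e-02, -1.83257612e-04]), 'tool_pos': array([ 0.27712518, -0.5595569 ,  0.22636599]), 'tool_rot': array([  1.54873217,  89.87681384, 117.88083083]), 'wrist_force': array([-0.15635362,  0.07694773,  0.23660523]), 'torque': array([-0.05286783,  0.01264112,  0.03558578]), 'width': 0.08694643258488094}
scene 51.38129922092472 276.53422118964596 212.28393885163715 [-0.09697997  0.          0.          0.          0.        ] [[-0.56695998 -0.82373842 -0.00337778]
 [-0.41150054  0.2867737  -0.86511742]
 [ 0.71359911 -0.48909699 -0.50155801]] [0.29926896 0.30651657 0.79706279]
side 56.67157104538731 277.470798248929 207.8945358752711 [0.00893969 0.         0.         0.         0.        ] [[ 0.99549871 -0.09337537 -0.01622823]
 [-0.0604613  -0.49383406 -0.86745164]
 [ 0.07298457  0.86452817 -0.49725677]] [-0.53469341  0.11582043  1.06032447]
wrist 71.91765109563053 279.16236954932407 210.18426283953414 [-0.03575689  0.          0.          0.          0.        ] [[-0.44424046  0.89590609  0.00164105]
 [ 0.85957228  0.42570632  0.2826829 ]
 [ 0.25255873  0.12698978 -0.95921201]] [ 0.6242491  -0.03381028  0.39006552]
```

View pics/scene0.png

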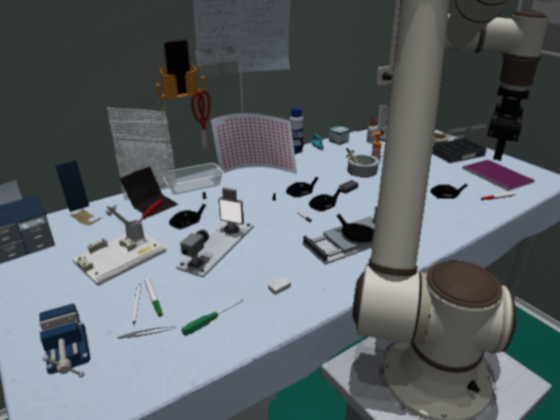

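View pics/side0.png

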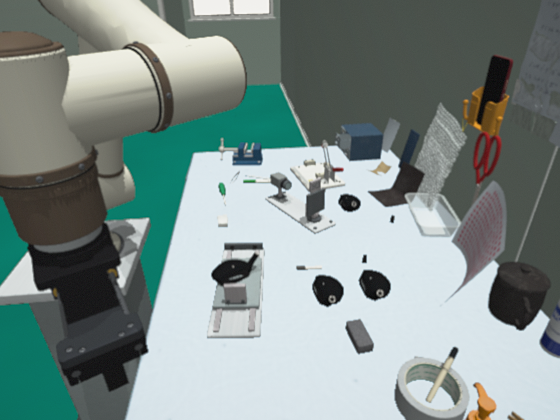

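View pics/wrist0.png

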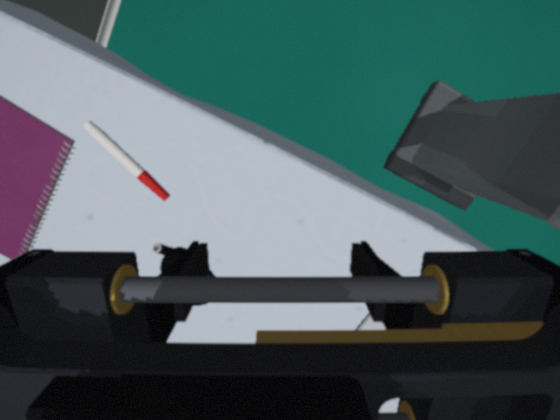

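The side view shows the slide at (237,290), with its handle on the near side at (235,290) and the stop at (244,245). The viewing stand is at about (300,207), with the camera at (281,181) and the mirror and fin at (316,200). The scene view shows the glass at (231,210). Next I'll measure these.

```bash
cat > h.py <<'E'
from cell import *
import numpy as np, cv2
def K(c):
    f=210/np.tan(np.radians(c["vertical_fov"]/2)); return np.array([[f,0,c["cx"]],[0,f,c["cy"]],[0,0,1]])
def toW(c,p): return (np.asarray(p)-c["t"])@c["R"]
def cloud(c,mask=None):
    d=c["depth"]; m=d>0
    if mask is not None: m&=mask
    v,u=np.nonzero(m)
    n=cv2.undistortPoints(np.stack([u,v],1).astype(np.float64)[:,None],K(c),np.array(c["distortion"]))[:,0]
    z=d[v,u][:,None]; P=np.hstack([n*z,z])
    return (P-c["t"])@c["R"],u,v
def proj(c,X):
    r,_=cv2.Rodrigues(np.array(c["R"])); return cv2.projectPoints(np.atleast_2d(X).astype(float),r,np.array(c["t"]),K(c),np.array(c["distortion"]))[0][:,0]
E
python3 - <<'E'
from h import *
for n in ["scene","side"]:
    c=capture(n)
    for q in ["viewing_stand","mirror_grip","mirror_head","sight","slide_base","slide_handle","hosel","tweezers","driver_green","rubber_block","gauge_pin","sand_block","ferrule_0"]:
        try: r=look_for(c,q)
        except Exception as e: print(q,e); continue
        for a in r[:2]: print(n,q,round(a["confidence"],2),np.round(toW(c,a["centre"]),3))
    P,u,v=cloud(c); np.savez(f"{n}.npz",P=P,u=u,v=v)
E
```

```text
scene viewing_stand 0.74 [0.6   0.135 0.016]
scene viewing_stand 0.64 [0.649 0.069 0.083]
scene mirror_grip 0.8 [0.644 0.072 0.082]
scene mirror_grip 0.74 [ 0.411 -0.136  0.025]
scene mirror_head 0.75 [0.642 0.068 0.087]
scene mirror_head 0.71 [0.604 0.134 0.017]
scene slide_base 0.71 [ 0.411 -0.14   0.027]
scene slide_base 0.63 [ 0.589 -0.146  0.01 ]
scene slide_handle 0.87 [ 0.412 -0.156  0.033]
scene hosel 0.73 [ 0.415 -0.159  0.035]
scene tweezers 0.55 [0.417 0.411 0.   ]
scene driver_green 0.73 [0.368 0.301 0.019]
scene rubber_block 0.81 [0.37  0.099 0.017]
scene gauge_pin 0.53 [ 0.589 -0.146  0.011]
scene sand_block 0.76 [ 0.646 -0.368  0.02 ]
scene sand_block 0.71 [ 0.415 -0.157  0.032]
side viewing_stand 0.79 [0.622 0.08  0.017]
side mirror_grip 0.77 [0.651 0.063 0.087]
side mirror_grip 0.71 [0.377 0.286 0.015]
side mirror_head 0.28 [ 0.431 -0.213  0.038]
side slide_base 0.9 [ 0.426 -0.276  0.025]
side slide_handle 0.56 [ 0.426 -0.218  0.036]
side hosel 0.9 [ 0.427 -0.224  0.035]
side hosel 0.29 [0.376 0.285 0.015]
side driver_green 0.64 [0.374 0.284 0.014]
side driver_green 0.61 [0.653 0.06  0.087]
side rubber_block 0.47 [0.385 0.082 0.022]
side gauge_pin 0.63 [ 0.596 -0.151  0.011]
side sand_block 0.62 [ 0.661 -0.389  0.024]
side ferrule_0 0.36 [ 0.74  -0.145  0.017]
```

Run:
```python
from h import *
for nm,(x0,x1,y0,y1) in {"slide":(0.32,0.56,-0.40,-0.0),"stand":(0.48,0.76,-0.02,0.30)}.items():
  ims=[]
  for n in ["scene","side"]:
    z=np.load(n+".npz");P=z["P"]
    s=1200 if nm=="slide" else 1500
    m=(P[:,0]>x0)&(P[:,0]<x1)&(P[:,1]>y0)&(P[:,1]<y1)&(P[:,2]>-0.02)&(P[:,2]<0.17)
    Q=P[m]; Q=Q[np.argsort(Q[:,2])]
    im=np.zeros((int((x1-x0)*s),int((y1-y0)*s),3),np.uint8)
    for p in Q:
        col=cv2.applyColorMap(np.uint8([[np.clip(p[2]/0.15*255,0,255)]]),cv2.COLORMAP_JET)[0,0].tolist()
        cv2.circle(im,(int((y1-p[1])*s),int((x1-p[0])*s)),2,col,-1)
    ims.append(im)
  o=np.vstack(ims) if nm=="slide" else np.vstack(ims)
  o=cv2.resize(o,None,fx=min(1,590/o.shape[0]),fy=min(1,590/o.shape[0])); print(o.shape)
  cv2.imwrite(f"pics/top_{nm}.png",o)
for n in ["scene","side"]:
    c=capture(n); a=(slice(150,280),slice(170,400)) if n=="scene" else (slice(150,345),slice(190,350))
    cv2.imwrite(f"pics/crop_{n}.png",cv2.resize(c["color"][a][:,:,::-1],None,fx=3,fy=3,interpolation=cv2.INTER_CUBIC))
```

```text
(576, 480, 3)
(590, 337, 3)
```

View pics/top_slide.png

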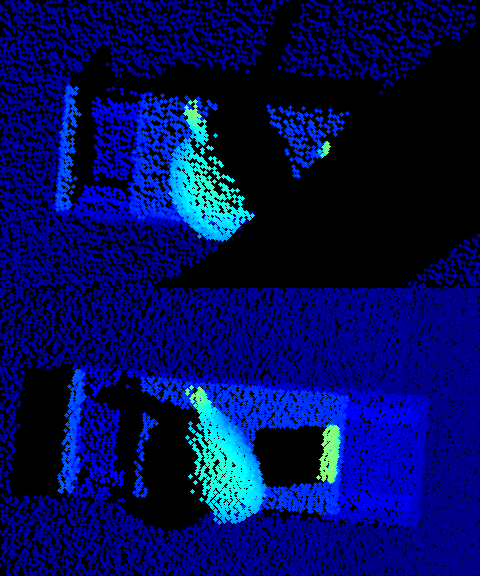

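View pics/top_stand.png

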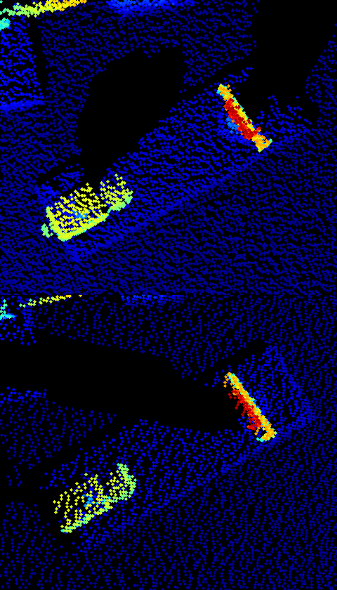

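View pics/crop_scene.png

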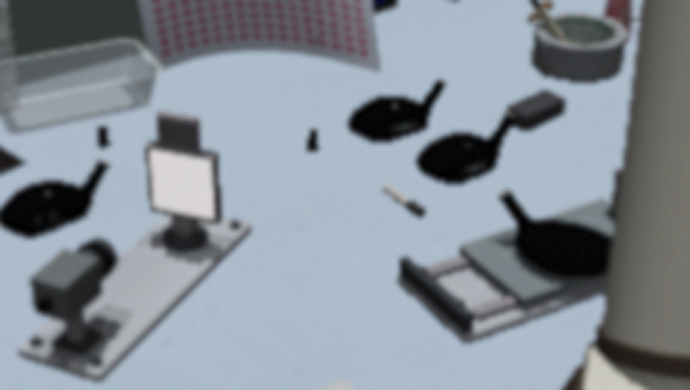

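View pics/crop_side.png

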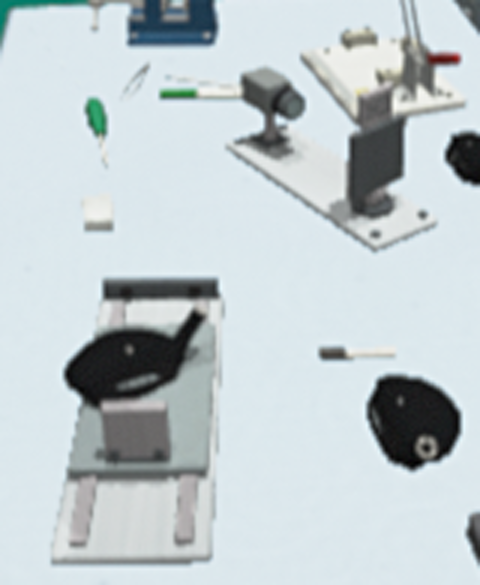

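Run:
```python
from h import *
S={n:np.load(n+".npz")["P"] for n in ["scene","side"]}
def box(P,x0,x1,y0,y1,z0,z1): return P[(P[:,0]>x0)&(P[:,0]<x1)&(P[:,1]>y0)&(P[:,1]<y1)&(P[:,2]>z0)&(P[:,2]<z1)]
def rect(Q): 
    r=cv2.minAreaRect((Q[:,:2]*1000).astype(np.float32)); return np.round(r[0],1),np.round(r[1],1),round(r[2],1)
def line(Q):
    q=Q[:,:2]; m=q.mean(0); w=np.linalg.svd(q-m,full_matrices=False)[2][0]; return np.round(m,4),np.round(np.degrees(np.arctan2(w[1],w[0]))%180,1)
for n,P in S.items():
    T=box(P,.5,.6,0.0,.05,-.03,.03); print(n,"table z",np.median(T[:,2]))
    f=box(P,.6,.7,.02,.12,.113,.16); print(n,"fin",len(f),rect(f),line(f),f[:,2].max())
    f=box(P,.6,.7,.02,.12,.05,.10); print(n,"mirror",len(f),rect(f),line(f))
    f=box(P,.52,.62,.15,.28,.055,.10); print(n,"cam",len(f),rect(f),line(f),f[:,2].max())
    f=box(P,.48,.74,.0,.26,.007,.02); print(n,"plate",len(f),rect(f),line(f))
    f=box(P,.34,.52,-.30,-.25,.055,.09); print(n,"handle",len(f)and(rect(f),line(f),f.mean(0),f[:,2].max()))
    f=box(P,.34,.52,-.38,-.04,.006,.05); print(n,"slide",len(f),rect(f))
    f=box(P,.34,.52,-.09,-.04,.02,.05); print(n,"stop",len(f),rect(f),line(f),f[:,2].max())
    f=box(P,.45,.53,-.24,-.13,.055,.09); print(n,"neck",len(f));print(np.round(f[np.argsort(-f[:,0])[:12]],4).tolist())
```

```text
scene table z 0.003095819742800634
scene fin 172 (array([646.5,  72.5]), array([40.2, 15.9]), 43.1) (array([0.6451, 0.0725]), np.float64(37.5)) 0.1452177103036488
scene mirror 390 (array([649.2,  69.7]), array([71.9, 14.9]), 38.0) (array([0.6478, 0.0691]), np.float64(35.5))
scene cam 526 (array([562.6, 219.2]), array([37.8, 92. ]), 26.8) (array([0.5537, 0.2228]), np.float64(116.1)) 0.09260725089318636
scene plate 1499 (array([604.9, 132.7]), array([231. , 255.1]), 0.8) (array([0.5939, 0.1484]), np.float64(119.1))
scene handle ((array([ 435.5, -271.4]), array([ 2.7, 10.8]), 73.8), (array([ 0.4364, -0.2718]), np.float64(164.2)), array([ 0.4363761 , -0.27184327,  0.0669723 ]), np.float64(0.07834852250315918))
scene slide 1727 (array([ 406.4, -209.6]), array([352.6, 156.6]), 74.9)
scene stop 175 (array([436.2, -57.8]), array([ 14.5, 102.9]), 85.7) (array([ 0.4331, -0.0547]), np.float64(175.6)) 0.033352821246195395
scene neck 50
[[0.4753, -0.1631, 0.0688], [0.4745, -0.159, 0.0674], [0.4715, -0.163, 0.0738], [0.4705, -0.1555, 0.0674], [0.4678, -0.1563, 0.0715], [0.4677, -0.163, 0.0756], [0
[... 714 characters left out ...]
, array([12.9, 45.1]), 82.0), (array([ 0.4218, -0.277 ]), np.float64(174.6)), array([ 0.42175478, -0.27697909,  0.0684528 ]), np.float64(0.07753580378005331))
side slide 3838 (array([ 421.2, -202.5]), array([301.4, 174.3]), 84.1)
side stop 212 (array([440.3, -61.2]), array([ 15.4, 101. ]), 83.5) (array([ 0.4407, -0.0614]), np.float64(174.0)) 0.03297633101710465
side neck 65
[[0.4769, -0.1595, 0.0678], [0.4766, -0.1661, 0.0697], [0.4765, -0.1662, 0.0669], [0.4747, -0.1563, 0.0686], [0.4744, -0.1673, 0.0737], [0.4743, -0.1678, 0.0712], [0.4742, -0.1662, 0.0671], [0.474, -0.1691, 0.0663], [0.4725, -0.1561, 0.0716], [0.4722, -0.1651, 0.0752], [0.4721, -0.1645, 0.0719], [0.4719, -0.1684, 0.0718]]
```

```bash
cat >> h.py <<'E'
from scipy.spatial.transform import Rotation as Ro
def tool():
    o=observe(); return o, Ro.from_euler('xyz',o["tool_rot"],degrees=True)
def report():
    o,R=tool(); M=R.as_matrix()
    print("t",o["time"],"pos",np.round(o["tool_pos"],4),"F",np.round(o["wrist_force"],1),"w",round(o["width"],4),"q",np.round(o["qpos"],1))
    print("x",np.round(M[:,0],3),"yaw of y,z:",[round(float(np.degrees(np.arctan2(M[1,k],M[0,k]))),2) for k in (1,2)])
def need(p,zyaw):
    o,R=tool(); M=R.as_matrix()
    z=np.array([np.cos(np.radians(zyaw)),np.sin(np.radians(zyaw)),0]); x=np.array([0,0,-1.]); y=np.cross(z,x)
    T=Ro.from_matrix(np.stack([x,y,z],1))
    print("shift units(tool)",np.round(M.T@(np.array(p)-o["tool_pos"])/0.04,2),"mm",np.round((np.array(p)-o["tool_pos"])*1000,1),"turn units",np.round(np.degrees((R.inv()*T).as_rotvec())/6,2))
E
python3 -c "
from h import *
report(); need([.42,-.335,.2],85);need([.42,-.335,.2],-95);need([.42,-.335,.2],-5)"
```

```text
t 1.65 pos [ 0.2774 -0.5601  0.2275] F [ 0.7 -0.3  0.8] w 0.0869 q [-48.8  22.    0.5  -0.  -68.4 -14.8]
x [ 0. -0. -1.] yaw of y,z: [-153.66, 116.34]
shift units(tool) [ 0.69 -5.69  3.46] mm [142.6 225.1 -27.5] turn units [ 5.22 -0.    0.  ]
shift units(tool) [ 0.69 -5.69  3.46] mm [142.6 225.1 -27.5] turn units [-24.78  -0.    -0.  ]
shift units(tool) [ 0.69 -5.69  3.46] mm [142.6 225.1 -27.5] turn units [20.22  0.    0.  ]
```

```bash
python3 -m creep '[[[0.05,-0.81,0.49],[0,0,0]],[[0.1,-0.81,0.49],[0,0,0]],[[0.1,-0.81,0.49],[0,0,0]],[[0.1,-0.81,0.49],[0,0,0]],[[0.1,-0.81,0.49],[0,0,0]],[[0.1,-0.81,0.49],[0,0,0]],[[0.1,-0.81,0.49],[0,0,0]],[[0,0,0],[1,0,0]],[[0,0,0],[1,0,0]],[[0,0,0],[1,0,0]],[[0,0,0],[1,0,0]],[[0,0,0],[1,0,0]],[[0,0,0],[0,0,0]]]' 1 20; python3 -c "
from h import *
report(); need([.42,-.335,.072],85)
c=capture('side'); cv2.imwrite('pics/s1.png',c['color'][:,:,::-1])
c=capture('wrist'); cv2.imwrite('pics/w1.png',c['color'][:,:,::-1])"
```

```text
time: 2.95
tool_pos: [0.4265, -0.3284, 0.2011]
tool_rot: [-128.5, 89.7, -43.2]
wrist_force: [0.8, 1.4, 0.2]
width: 0.001
t 2.95 pos [ 0.4265 -0.3284  0.2011] F [0.8 1.4 0.2] w 0.001 q [-20.3  14.7 -14.3   0.1 -60.8 -74.6]
x [ 0.003 -0.003 -1.   ] yaw of y,z: [175.23, 85.23]
shift units(tool) [ 3.23  0.16 -0.17] mm [  -6.5   -6.6 -129.1] turn units [ 0.04 -0.03  0.03]
```

View pics/w1.png

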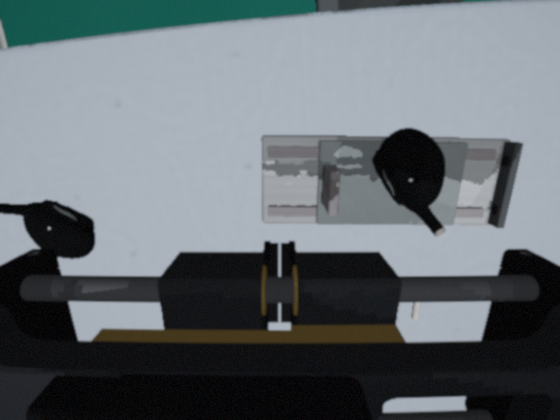

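```bash
python3 -m creep '[[[0.8,0.05,-0.1],[0,0,0]],[[0.8,0.05,-0.1],[0,0,0]],[[0.8,0.05,0],[0,0,0]],[[0.8,0,0],[0,0,0]],[[0,0,0],[0,0,0]]]'; python3 -c "
from h import *
report(); need([.42,-.3,.072],85)
c=capture('side'); cv2.imwrite('pics/s2.png',cv2.resize(c['color'][200:350,150:350,::-1],None,fx=3,fy=3))"
```

```text
time: 3.55
tool_pos: [0.4225, -0.3383, 0.0721]
tool_rot: [-119.6, 89.3, -33.6]
wrist_force: [-0.7, -0.3, -0.5]
width: 0.0002
t 3.55 pos [ 0.4225 -0.3383  0.0721] F [-0.7 -0.3 -0.5] w 0.0002 q [-21.4  23.2 -23.4   0.2 -42.7 -72.8]
x [ 0.01  -0.007 -1.   ] yaw of y,z: [175.93, 85.92]
shift units(tool) [-0.01  0.13  0.95] mm [-2.5 38.3 -0.1] turn units [ 0.15 -0.06  0.1 ]
```

View pics/s2.png

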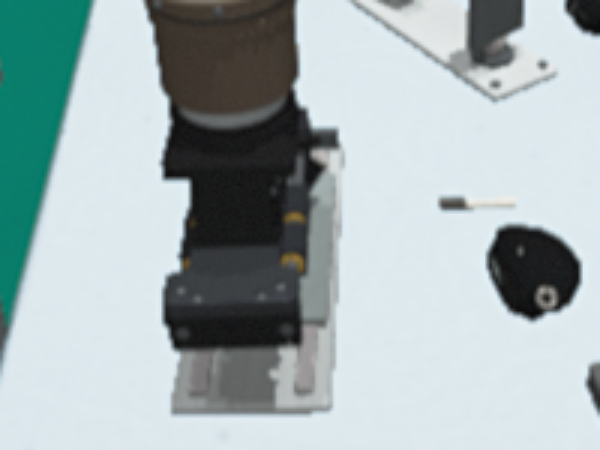

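The wrist view before the descent showed the handle at (331,190) and the stop at (508,185). The side view now shows the gripper on the open side of the handle. I'll push in along the travel.

```bash
python3 -m creep '[[[0,0.02,0.4],[0,0,0]],[[0,0.02,0.4],[0,0,0]],[[0,0,0.2],[0,0,0]],[[0,0,0.2],[0,0,0]],[[0,0,0.2],[0,0,0]],[[0,0,0.2],[0,0,0]]]'; python3 -c "
from h import *
report()"
```

```text
time: 4.2
tool_pos: [0.4327, -0.2737, 0.0824]
tool_rot: [-115.0, 88.1, -28.8]
wrist_force: [-0.0, -0.0, -0.6]
width: 0.0005
t 4.2 pos [ 0.4327 -0.2737  0.0824] F [-0.  -0.  -0.6] w 0.0005 q [-13.8  19.5 -27.9   0.8 -40.7 -80.6]
x [ 0.029 -0.016 -0.999] yaw of y,z: [176.2, 86.18]
```

```bash
python3 -c "
from h import *
report(); need([.425,-.27,.070],85)
c=capture('side'); cv2.imwrite('pics/s3.png',cv2.resize(c['color'][200:350,150:350,::-1],None,fx=3,fy=3))
c=capture('wrist'); cv2.imwrite('pics/w3.png',c['color'][:,:,::-1])"
```

```text
t 4.2 pos [ 0.4327 -0.2737  0.0824] F [-0.  -0.  -0.6] w 0.0005 q [-13.8  19.5 -27.9   0.8 -40.7 -80.6]
x [ 0.029 -0.016 -0.999] yaw of y,z: [176.2, 86.18]
shift units(tool) [0.3  0.21 0.08] mm [ -7.7   3.7 -12.4] turn units [ 0.2  -0.13  0.29]
```

View pics/s3.png

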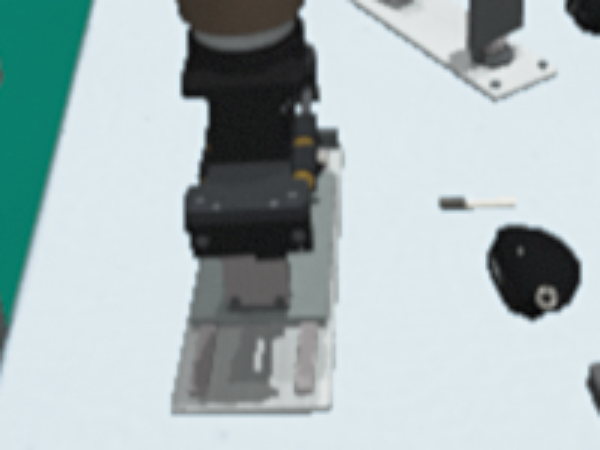

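View pics/w3.png

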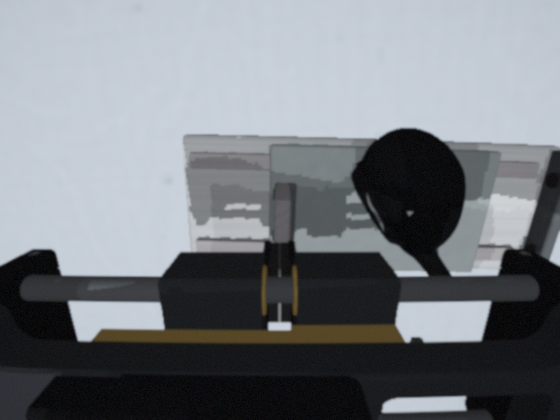

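Run:
```python
from h import *
c=capture('side'); P,u,v=cloud(c)
m=(u>150+220/3)&(u<150+295/3)&(v>200+255/3)&(v<200+312/3)
Q=P[m]
for z0 in np.arange(.02,.16,.01):
    q=Q[(Q[:,2]>z0)&(Q[:,2]<z0+.01)]
    if len(q): print(round(z0,2),len(q),np.round(q[:,:2].min(0),3),np.round(np.median(q[:,:2],0),3),np.round(q[:,:2].max(0),3))
c=capture('wrist'); P,u,v=cloud(c)
m=(u>270)&(u<300)&(v>180)&(v<300)
for vv in range(180,300,8):
    k=m&(v>=vv)&(v<vv+2)
    if k.any(): print(vv,np.round(np.median(P[k],0),3))
```

```text
0.02 98 [ 0.395 -0.281] [ 0.438 -0.273] [ 0.449 -0.225]
0.03 80 [ 0.399 -0.281] [ 0.422 -0.277] [ 0.444 -0.273]
0.04 80 [ 0.4  -0.28] [ 0.423 -0.276] [ 0.445 -0.268]
0.05 80 [ 0.399 -0.28 ] [ 0.42  -0.276] [ 0.443 -0.272]
0.06 77 [ 0.399 -0.28 ] [ 0.422 -0.276] [ 0.444 -0.272]
0.07 33 [ 0.4   -0.282] [ 0.421 -0.277] [ 0.444 -0.274]
180 [ 0.397 -0.268  0.025]
188 [ 0.4   -0.268  0.032]
196 [ 0.398 -0.268  0.061]
204 [ 0.4   -0.268  0.074]
212 [ 0.405 -0.269  0.074]
220 [ 0.41  -0.269  0.074]
228 [ 0.415 -0.269  0.074]
236 [ 0.42  -0.27   0.074]
244 [ 0.423 -0.27   0.079]
252 [ 0.423 -0.27   0.091]
260 [ 0.422 -0.27   0.1  ]
268 [ 0.422 -0.27   0.109]
276 [ 0.398 -0.269  0.157]
284 [ 0.398 -0.269  0.161]
292 [ 0.4   -0.269  0.163]
```

Run:
```python
from h import *
c=capture('wrist'); cv2.imwrite('pics/w4.png',cv2.resize(c['color'][160:340,200:380,::-1],None,fx=3.3,fy=3.3,interpolation=cv2.INTER_CUBIC))
c=capture('side'); cv2.imwrite('pics/s4.png',cv2.resize(c['color'][220:345,180:290,::-1],None,fx=4.7,fy=4.7,interpolation=cv2.INTER_CUBIC))
c=capture('wrist'); P,u,v=cloud(c)
for uu in range(255,306,4):
    print(uu,[tuple(np.round(P[(u==uu)&(v==vv)][0],3)) if ((u==uu)&(v==vv)).any() else None for vv in (232,240,246,252)])
o,R=tool(); cam=-c["R"].T@c["t"]; print("cam in tool",R.inv().apply(cam-o["tool_pos"]))
```

```text
255 [(np.float64(0.442), np.float64(-0.297), np.float64(0.009)), (np.float64(0.448), np.float64(-0.297), np.float64(0.012)), (np.float64(0.451), np.float64(-0.297), np.float64(0.017)), (np.float64(0.392), np.float64(-0.279), np.float64(0.15))]
259 [(np.float64(0.442), np.float64(-0.293), np.float64(0.011)), (np.float64(0.449), np.float64(-0.294), np.float64(0.012)), (np.float64(0.452), np.float64(-0.293), np.float64(0.017)), (np.float64(0.392), np.float64(-0.277), np.float64(0.151))]
263 [(np.float64(0.442), np.float64(-0.29), np.float64(0.011)), (np.float64(0.449), np.float64(-0.29), np.float64(0.011)), (np.float64(0.452), np.float64(-0.29), np.float64(0.017)), (np.float64(0.393), np.float64(-0.276), np.float64(0.149))]
267 [(np.float64(0.442), np.float64(-0.286), np.float64(0.011)), (np.float64(0.449), np.float64(-0.287), np.float64(0.011)), (np.float64(0.421), np.float64(-0.281), np.float64(0.085)), (np.float64(0.421), np.float64(-0.28), np.float64(0.092))]
271 [(np.float64(0.437), np.float64(-0.282), np.float64(0.023)), (np.float64(0.445), np.float64(-0.283), np.float64(0.022)), 
[... 1433 characters left out ...]
at64(-0.264), np.float64(0.03)), (np.float64(0.422), np.float64(-0.265), np.float64(0.084)), (np.float64(0.394), np.float64(-0.266), np.float64(0.149))]
299 [(np.float64(0.438), np.float64(-0.26), np.float64(0.025)), (np.float64(0.445), np.float64(-0.26), np.float64(0.025)), (np.float64(0.45), np.float64(-0.261), np.float64(0.025)), (np.float64(0.393), np.float64(-0.265), np.float64(0.151))]
303 [(np.float64(0.438), np.float64(-0.257), np.float64(0.024)), (np.float64(0.445), np.float64(-0.257), np.float64(0.025)), (np.float64(0.45), np.float64(-0.257), np.float64(0.024)), (np.float64(0.393), np.float64(-0.263), np.float64(0.149))]
cam in tool [-1.56202591e-01  7.75122042e-02 -7.05641833e-05]
```

View pics/w4.png

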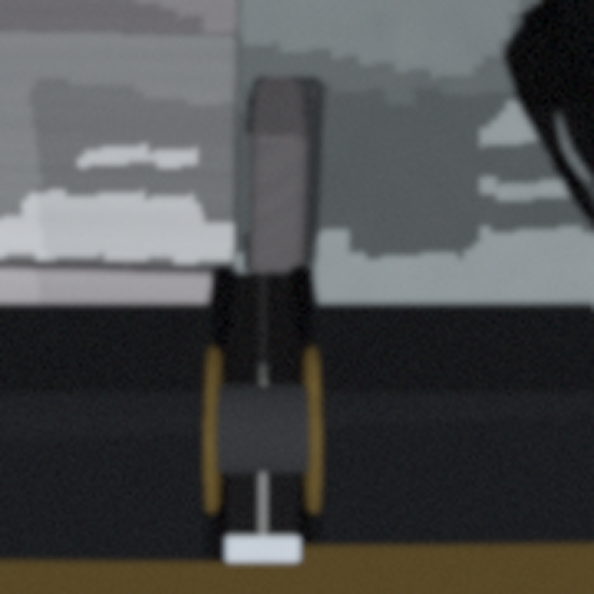

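View pics/s4.png

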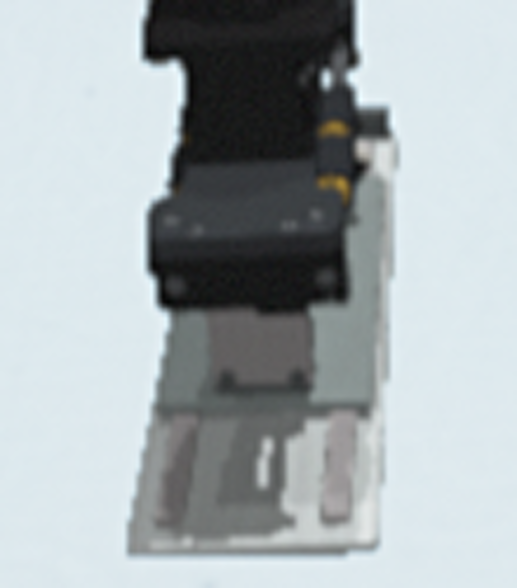

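Run:
```python
from h import *
c=capture('wrist'); o,R=tool()
for a in (-.02,0,.006,.015,.025):
    print(a,proj(c,[o["tool_pos"]+R.apply([a,.0095,0]),o["tool_pos"]+R.apply([a,0,0])]).round(0).tolist())
```

```text
-0.02 [[279.0, 262.0], [279.0, 278.0]]
0 [[279.0, 246.0], [279.0, 261.0]]
0.006 [[279.0, 242.0], [279.0, 257.0]]
0.015 [[279.0, 237.0], [279.0, 250.0]]
0.025 [[279.0, 231.0], [279.0, 244.0]]
```

The carriage has not moved. The handle is still at y≈-0.275. The wrist zoom shows the fingers resting on top of it, with their lower end at z≈0.078, so they rode up over it. I'll back out, go lower and push in smaller checked steps.

```bash
python3 -m creep '[[[-0.6,0,0],[0,0,0.3]],[[-0.4,0,0],[0.2,-0.1,0]],[[0,0.1,-0.8],[0,0,0]],[[0,0.1,-0.8],[0,0,0]],[[0,0,0],[0,0,0]]]'; python3 -c "
from h import *
report(); need([.421,-.333,.056],85)
c=capture('wrist'); cv2.imwrite('pics/w5.png',c['color'][:,:,::-1])"
```

```text
time: 5.1
tool_pos: [0.4171, -0.3398, 0.1223]
tool_rot: [118.2, 89.6, -156.9]
wrist_force: [-0.2, 0.5, 0.5]
width: 0.0004
t 5.1 pos [ 0.4171 -0.3398  0.1223] F [-0.2  0.5  0.5] w 0.0004 q [-21.7  19.6 -20.1   0.4 -50.6 -73.6]
x [-0.007 -0.003 -1.   ] yaw of y,z: [174.9, 84.9]
shift units(tool) [ 1.66 -0.09  0.18] mm [  3.9   6.8 -66.3] turn units [-0.02 -0.03 -0.06]
```

View pics/w5.png

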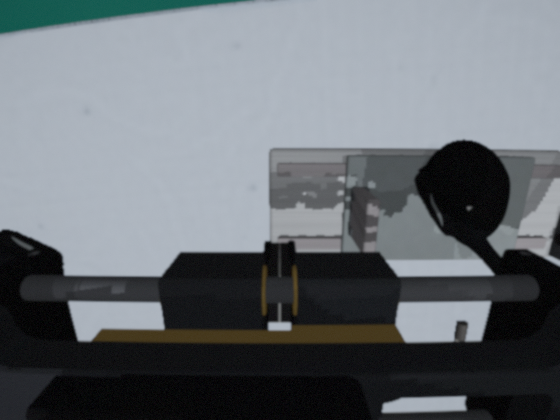

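```bash
python3 -m creep '[[[0.8,-0.05,0.05],[0,0,0]],[[0.8,-0.05,0.05],[0,0,0]],[[0.05,0,0],[0,0,0]],[[0,0,0],[0,0,0]]]'; python3 -m creep '[[[0,0,0.4],[0,0,0]],[[0,0,0.2],[0,0,0]],[[0,0,0.2],[0,0,0]]]';  python3 -c "
from h import *
report(); need([.423,-.28,.056],85)
c=capture('wrist'); cv2.imwrite('pics/w6.png',c['color'][:,:,::-1])"
```

```text
time: 5.55
tool_pos: [0.4215, -0.335, 0.0552]
tool_rot: [122.1, 89.6, -153.0]
wrist_force: [0.7, -0.6, 0.7]
width: 0.0005
time: 5.85
tool_pos: [0.4262, -0.303, 0.0581]
tool_rot: [164.5, 89.7, -110.6]
wrist_force: [-0.6, -0.3, 0.1]
width: 0.0003
t 5.85 pos [ 0.4262 -0.303   0.0581] F [-0.6 -0.3  0.1] w 0.0003 q [-17.4  23.2 -26.3   0.5 -40.5 -78.1]
x [-0.002 -0.005 -1.   ] yaw of y,z: [174.88, 84.88]
shift units(tool) [0.05 0.13 0.57] mm [-3.2 23.  -2.1] turn units [-0.02 -0.05 -0.01]
```

View pics/w6.png

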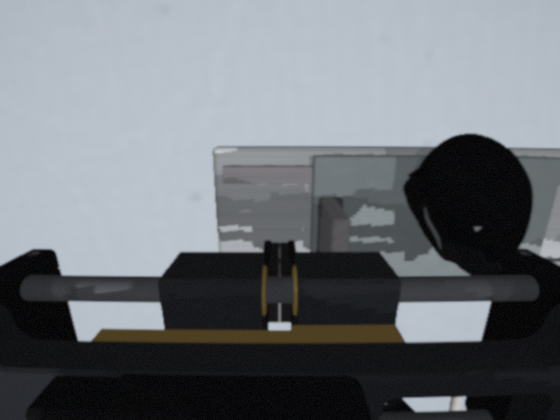

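```bash
python3 -m creep '[[[0.07,0.08,0.2],[0,0,0]],[[0.05,0.05,0.2],[0,0,0]],[[0.05,0.05,0.2],[0,0,0]],[[0.03,0.03,0.2],[0,0,0]]]';  python3 -c "
from h import *
report(); need([.423,-.24,.056],85)
c=capture('wrist'); cv2.imwrite('pics/w7.png',c['color'][:,:,::-1])"
```

```text
time: 6.3
tool_pos: [0.423, -0.269, 0.0521]
tool_rot: [-141.0, 89.4, -56.1]
wrist_force: [0.8, -1.9, 1.7]
width: 0.0005
t 6.3 pos [ 0.423  -0.269   0.0521] F [ 0.8 -1.9  1.7] w 0.0005 q [-13.6  21.9 -30.    0.6 -37.6 -81.9]
x [ 0.006 -0.008 -1.   ] yaw of y,z: [174.96, 84.96]
shift units(tool) [-0.1   0.06  0.72] mm [ 0.  29.   3.9] turn units [-0.01 -0.08  0.06]
```

View pics/w7.png

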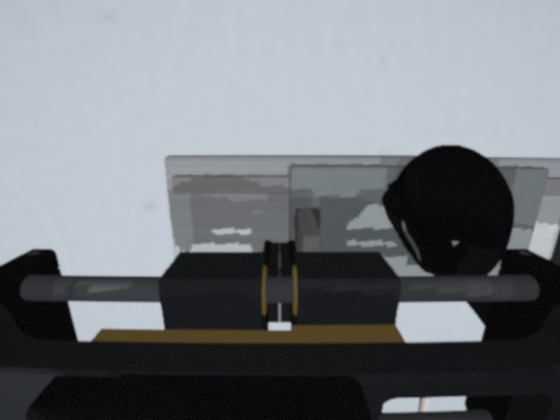

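Contact made: the push force is about 1.9 N, close to the stated friction, and the handle at (306,215) is beside the fingers. I'll keep pushing.

```bash
python3 -m creep '[[[-0.02,0.05,0.2],[0,0,0]],[[0.02,0.04,0.2],[0,0,0]],[[0.03,0.04,0.2],[0,0,0]],[[0.03,0.04,0.15],[0,0,0]]]';  python3 -c "
from h import *
report(); need([.425,-.23,.056],85)"
```

```text
time: 6.75
tool_pos: [0.4205, -0.2404, 0.0509]
tool_rot: [-148.5, 88.9, -63.2]
wrist_force: [-5.3, -60.9, -2.3]
width: 0.0006
t 6.75 pos [ 0.4205 -0.2404  0.0509] F [ -5.3 -60.9  -2.3] w 0.0006 q [ -9.9  20.6 -33.    1.4 -35.8 -85.9]
x [ 0.008 -0.016 -1.   ] yaw of y,z: [175.29, 85.28]
shift units(tool) [-0.13 -0.09  0.27] mm [ 4.5 10.4  5.1] turn units [ 0.05 -0.15  0.09]
```

```bash
python3 -m creep '[[[0,0,0],[0,0,0]],[[0,0,-0.3],[0,0,0]],[[-0.2,0,-0.6],[0,0,0]],[[-1,0,0],[0,0,0]],[[-1,0,0],[0,0,0]],[[-1,0,0],[0,0,0]],[[-0.6,0,0],[0,0,0]],[[0,0,0],[0,0,0]]]' -1;  python3 -c "
from h import *
report()
c=capture('wrist'); cv2.imwrite('pics/w8.png',c['color'][:,:,::-1])
c=capture('side'); cv2.imwrite('pics/s8.png',cv2.resize(c['color'][200:350,150:350,::-1],None,fx=3,fy=3))"
```

```text
time: 7.55
tool_pos: [0.4097, -0.2737, 0.2038]
tool_rot: [138.9, 89.1, -136.0]
wrist_force: [0.5, -1.0, -0.2]
width: 0.0563
t 7.55 pos [ 0.4097 -0.2737  0.2038] F [ 0.5 -1.  -0.2] w 0.0563 q [-14.3  10.4 -19.9   0.9 -60.1 -80.9]
x [-0.011 -0.011 -1.   ] yaw of y,z: [175.15, 85.16]
```

View pics/w8.png

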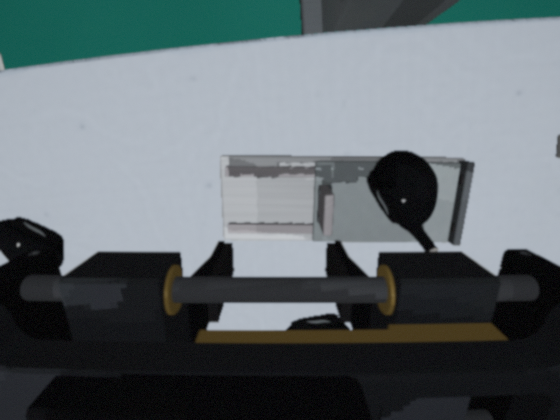

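View pics/s8.png

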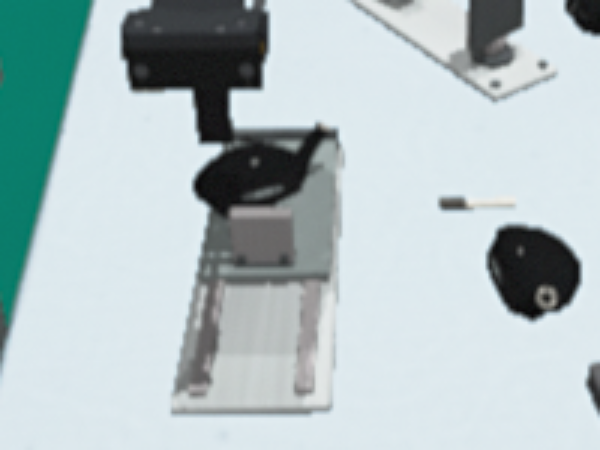

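The wrist view shows the carriage's right edge against the stop at (463,200), so it is home. The mouth is at about (433,250) there and at about (257,242) in the side image. I'll measure the mouth.

Run:
```python
from h import *
for n,(u0,u1,v0,v1) in {"wrist":(415,450,235,258),"side":(248,266,234,252),"scene":(320,400,190,250)}.items():
    c=capture(n); P,u,v=cloud(c); k=(u>=u0)&(u<u1)&(v>=v0)&(v<v1)&(P[:,2]>.05)&(P[:,2]<.09)
    Q=P[k]; C=c["color"][v[k],u[k]].mean(1); s=np.argsort(-Q[:,0])[:80]
    print(n,len(Q))
    pale=(C>90); print(" pale",pale.sum(), Q[pale].mean(0).round(4) if pale.any() else "", np.round(Q[s[:6]],4).tolist(), C[s[:6]].round())
    cv2.imwrite(f"pics/z_{n}.png",cv2.resize(c["color"][v0-15:v1+15,u0-15:u1+15,::-1],None,fx=6,fy=6,interpolation=cv2.INTER_NEAREST))
    r=look_for(c,"hosel"); print([ (round(a["confidence"],2),toW(c,a["centre"]).round(3)) for a in r[:2]])
```

```text
wrist 241
 pale 23 [ 0.4685 -0.1164  0.0637] [[0.4733, -0.1214, 0.0629], [0.4724, -0.1221, 0.0619], [0.4719, -0.1218, 0.0659], [0.4714, -0.1203, 0.0674], [0.4714, -0.123, 0.0613], [0.4714, -0.1222, 0.0644]] [ 98. 126.  50.  10. 133.  80.]
[(0.6, array([ 0.419, -0.156,  0.028]))]
side 75
 pale 21 [ 0.4725 -0.1172  0.0667] [[0.4818, -0.1116, 0.0689], [0.4815, -0.1173, 0.0699], [0.4814, -0.1192, 0.0683], [0.4794, -0.1067, 0.0658], [0.479, -0.1201, 0.072], [0.4789, -0.121, 0.0697]] [229. 185. 116. 217. 163.  96.]
[(0.97, array([ 0.43 , -0.174,  0.035]))]
scene 513
 pale 63 [ 0.4389 -0.1852  0.0695] [[0.4814, -0.119, 0.0682], [0.4772, -0.1119, 0.0696], [0.4737, -0.1055, 0.0705], [0.4731, -0.1085, 0.0697], [0.4722, -0.1081, 0.0641], [0.4717, -0.1174, 0.0735]] [148. 138. 160. 105. 144. 130.]
[(0.66, array([ 0.413, -0.123,  0.036]))]
```

View pics/z_wrist.png

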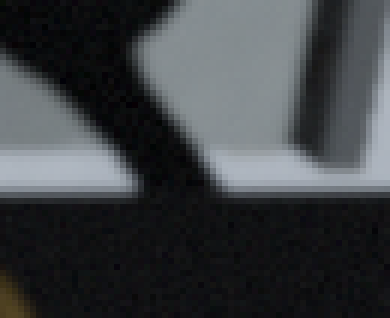

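View pics/z_side.png

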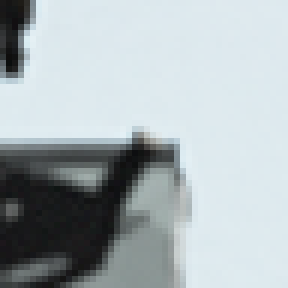

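View pics/z_scene.png

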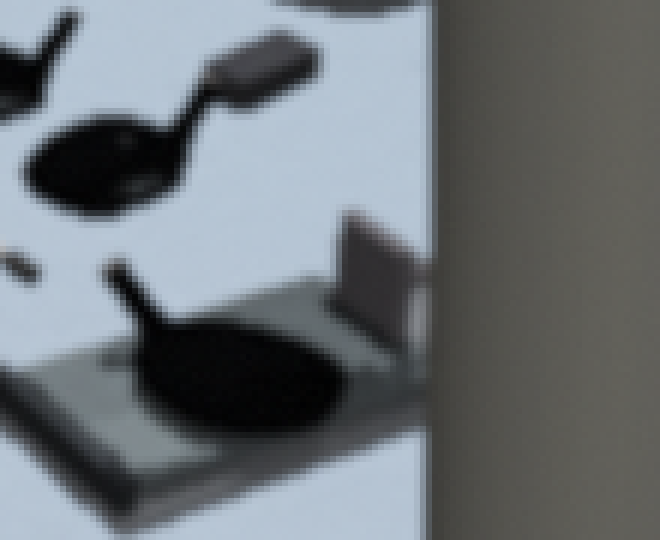

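Run:
```python
from h import *
rays=[]
for n,p in {"side":(257.2,242.7),"scene":(324.0,219.5)}.items():
    c=capture(n); q=cv2.undistortPoints(np.array([[p]],float),K(c),np.array(c["distortion"]))[0,0]
    o=-c["R"].T@c["t"]; d=c["R"].T@np.r_[q,1]; d/=np.linalg.norm(d); rays.append((o,d)); print(n,o+d*(0.07-o[2])/d[2], o+d*(0.073-o[2])/d[2])
A=sum(np.eye(3)-np.outer(d,d) for o,d in rays); b=sum((np.eye(3)-np.outer(d,d))@o for o,d in rays); X=np.linalg.solve(A,b); print("tri",X)
H=np.array([.477,-.115]); 
for H in ([.477,-.115],[.477,-.11]):
  for A in ([.6495,.068],[.6485,.0698]):
    a=np.degrees(np.arctan2(H[1]-A[1],H[0]-A[0]))%360; print(H,A,a,"normal",(a+120)/2, "dist",np.hypot(H[0]-A[0],H[1]-A[1]))
report()
```

```text
side [ 0.47698618 -0.11994308  0.07      ] [ 0.47690376 -0.12425676  0.073     ]
scene [ 0.47169567 -0.1142011   0.07      ] [ 0.46794704 -0.11086532  0.073     ]
tri [ 0.47631497 -0.11731479  0.06740767]
[0.477, -0.115] [0.6495, 0.068] 226.69178856826449 normal 173.34589428413224 dist 0.2514860831139568
[0.477, -0.115] [0.6485, 0.0698] 227.1377497255089 normal 173.56887486275446 dist 0.25211761144354833
[0.477, -0.11] [0.6495, 0.068] 225.89900406872434 normal 172.94950203436218 dist 0.2478714384514682
[0.477, -0.11] [0.6485, 0.0698] 226.3534486553008 normal 173.1767243276504 dist 0.24847593444838878
t 8.05 pos [ 0.4082 -0.2735  0.2   ] F [0.  0.3 0.1] w 0.0858 q [-14.4  10.7 -20.2   0.9 -60.  -80.9]
x [-0.018 -0.009 -1.   ] yaw of y,z: [175.13, 85.14]
```

```bash
python3 -m creep '[[[-0.3,0,0],[-0.95,0,0]],[[-0.3,0,0],[-0.95,0,0]],[[-0.3,0,0],[-0.95,0,0]],[[-0.3,0,0],[-0.95,0,0]],[[0,0,0],[-0.95,0,0]],[[0,0,0],[-0.95,0,0]],[[0,0,0],[-0.95,0,0]],[[0,0,0],[0,0,0]]]' -1 ;  python3 -c "
from h import *
report();need([.6,.0,.26],125);need([.6495,.068,.25],125)"
```

```text
time: 8.85
tool_pos: [0.4083, -0.2729, 0.2469]
tool_rot: [68.2, 88.6, -165.2]
wrist_force: [-0.7, 0.1, -0.2]
width: 0.0864
t 8.85 pos [ 0.4083 -0.2729  0.2469] F [-0.7  0.1 -0.2] w 0.0864 q [-14.3   8.6 -15.6   0.8 -67.1 -39.4]
x [-0.024 -0.006 -1.   ] yaw of y,z: [-143.39, 126.59]
shift units(tool) [-0.49 -7.9   2.62] mm [191.7 272.9  13.1] turn units [ 0.27  0.09 -0.23]
shift units(tool) [-0.28 -9.92  3.25] mm [241.2 340.9   3.1] turn units [ 0.27  0.09 -0.23]
```

```bash
python3 -m creep '[[[0,-0.9,0.29],[0.1,0.09,-0.23]],[[-0.1,-0.9,0.29],[0,0,0]],[[-0.1,-0.9,0.29],[0,0,0]],[[-0.1,-0.9,0.29],[0,0,0]],[[-0.1,-0.9,0.29],[0,0,0]],[[-0.1,-0.9,0.29],[0,0,0]],[[-0.1,-0.9,0.29],[0,0,0]],[[-0.1,-0.9,0.29],[0,0,0]],[[0,0,0],[0,0,0]]]' -1 ;  python3 -c "
from h import *
report();need([.6495,.068,.21],125)
c=capture('wrist'); cv2.imwrite('pics/w9.png',c['color'][:,:,::-1])"
```

```text
time: 9.75
tool_pos: [0.5947, -0.0214, 0.272]
tool_rot: [43.8, 89.8, 168.2]
wrist_force: [-0.2, 0.5, -0.2]
width: 0.0872
t 9.75 pos [ 0.5947 -0.0214  0.272 ] F [-0.2  0.5 -0.2] w 0.0872 q [ 13.5  17.7   0.4  -0.1 -72.9 -69. ]
x [-0.004  0.001 -1.   ] yaw of y,z: [-145.58, 124.42]
shift units(tool) [ 1.55 -2.4   1.07] mm [ 54.8  89.4 -62. ] turn units [-0.1   0.03 -0.02]
```

View pics/w9.png

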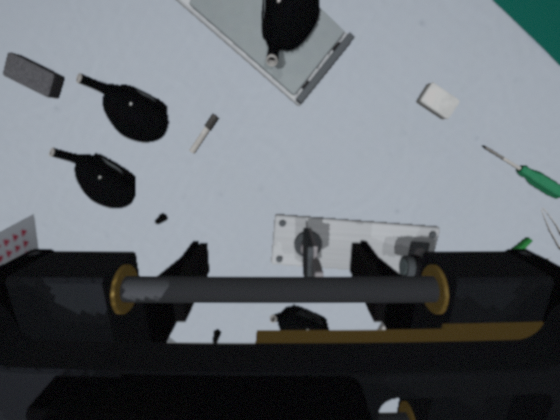

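The wrist view shows the pale mouth at (272,62), the fin and mirror at about (308,245), and the plate's edge from (275,214) to (438,228). All of these can be measured from here.

Run:
```python
from h import *
c=capture('wrist'); P,u,v=cloud(c)
def at(p,z):
    q=cv2.undistortPoints(np.array([[p]],float),K(c),np.array(c["distortion"]))[0,0]
    o=-c["R"].T@c["t"]; d=c["R"].T@np.r_[q,1]; return (o+d*(z-o[2])/d[2])
k=(u>262)&(u<282)&(v>50)&(v<75)&(P[:,2]>.06)
col=c["color"][v,u].mean(1)
print("mouth pale",(k&(col>100)).sum(),P[k&(col>100)].mean(0),"ray",at((272,62),.07))
T=(P[:,2]<.006)&(P[:,2]>-.01); print("table med",np.median(P[T][:,2]))
pl=(P[:,2]>.008)&(P[:,2]<.017)&(u>265)&(u<445)&(v>205)&(v<250)
# near edge: for each column first row of plate
pts=[]
for uu in range(285,430,3):
    s=pl&(u==uu)
    if s.any(): i=np.argmin(np.where(s,v,999)); pts.append(P[i][:2])
pts=np.array(pts); l=cv2.fitLine(pts.astype(np.float32),cv2.DIST_HUBER,0,.01,.01).ravel(); print("edge ang",np.degrees(np.arctan2(l[1],l[0]))%180,l,len(pts))
print("corner rays", at((275,214),.012),at((438,228),.012))
a=at((275,214),.012);b=at((438,228),.012);print(np.linalg.norm(a-b),np.degrees(np.arctan2(*(b-a)[1::-1])))
for nm,(z0,z1) in {"fin":(.138,.15),"frame":(.085,.106)}.items():
    f=P[(P[:,2]>z0)&(P[:,2]<z1)&(u>290)&(u<330)&(v>215)&(v<285)]
    if len(f)>5: print(nm,len(f),cv2.minAreaRect((f[:,:2]*1000).astype(np.float32)),f.mean(0))
cv2.imwrite('pics/w9z.png',cv2.resize(c['color'][200:290,260:450,::-1],None,fx=4,fy=4,interpolation=cv2.INTER_CUBIC))
cv2.imwrite('pics/w9m.png',cv2.resize(c['color'][40:90,240:310,::-1],None,fx=8,fy=8,interpolation=cv2.INTER_CUBIC))
```

```text
mouth pale 89 [ 0.47706731 -0.11285312  0.06830958] ray [ 0.47600896 -0.1123391   0.07      ]
table med 0.0016631765535875817
edge ang 119.66893 [ 0.4949877  -0.8689      0.5829354   0.10609287] 49
corner rays [0.63773222 0.00088341 0.012     ] [0.5144133  0.22145005 0.012     ]
0.2526998237043921 119.20957825395166
fin 34 ((635.013916015625, 59.789241790771484), (3.46627140045166, 9.087800979614258), 40.524330139160156) [0.63508033 0.05975719 0.14072155]
frame 170 ((641.6632080078125, 59.79009246826172), (44.132877349853516, 11.90282154083252), 34.811283111572266) [0.63371968 0.05217624 0.09808355]
```

View pics/w9z.png

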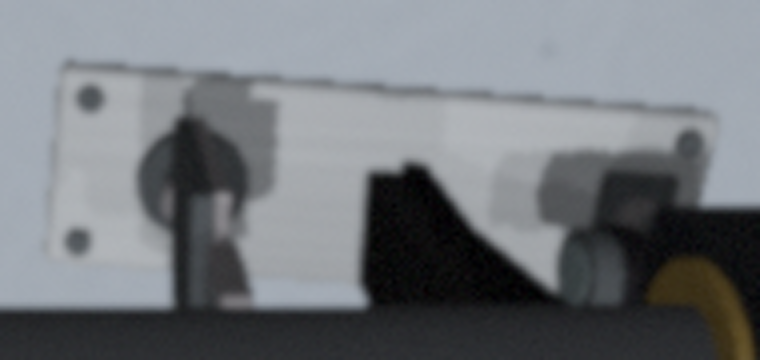

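View pics/w9m.png

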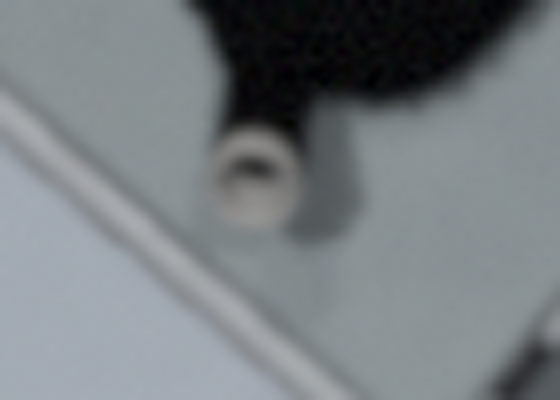

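```bash
python3 -m creep '[[[0.2,-0.8,0.36],[0,0,0]],[[0.2,-0.8,0.36],[0,0,0]],[[0.2,-0.8,0.36],[0,0,0]],[[0,0,0],[0,0,0]],[[0,0,0],[0,0,0]]]' -1 10;  python3 -c "
from h import *
report();need([.6495,.068,.21],124.5);need([.6495,.068,.133],124.5)
c=capture('side'); cv2.imwrite('pics/s10.png',cv2.resize(c['color'][130:250,240:380,::-1],None,fx=4,fy=4))
c=capture('scene'); cv2.imwrite('pics/c10.png',cv2.resize(c['color'][140:270,160:300,::-1],None,fx=4,fy=4))"
```

```text
time: 10.35
tool_pos: [0.6458, 0.0623, 0.2468]
tool_rot: [63.6, 89.5, -172.8]
wrist_force: [-0.1, -0.1, 1.1]
width: 0.0874
t 10.35 pos [0.6458 0.0623 0.2468] F [-0.1 -0.1  1.1] w 0.0874 q [ 19.7  24.    6.3  -0.1 -72.8 -76.1]
x [-0.008 -0.001 -1.   ] yaw of y,z: [-146.42, 123.57]
shift units(tool) [ 0.92 -0.16  0.07] mm [  3.7   5.7 -36.8] turn units [-0.15  0.04 -0.07]
shift units(tool) [ 2.84 -0.18  0.06] mm [   3.7    5.7 -113.8] turn units [-0.15  0.04 -0.07]
```

View pics/s10.png

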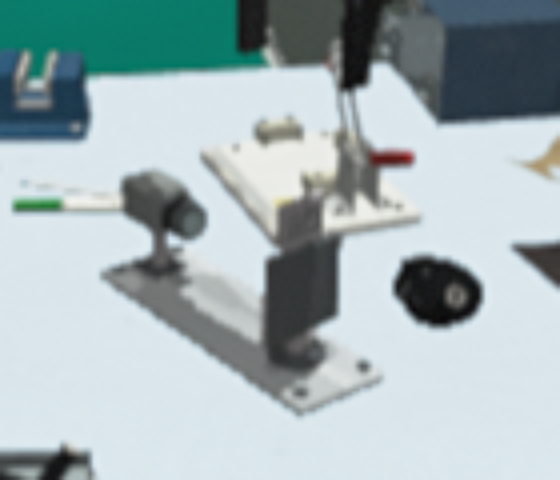

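View pics/c10.png

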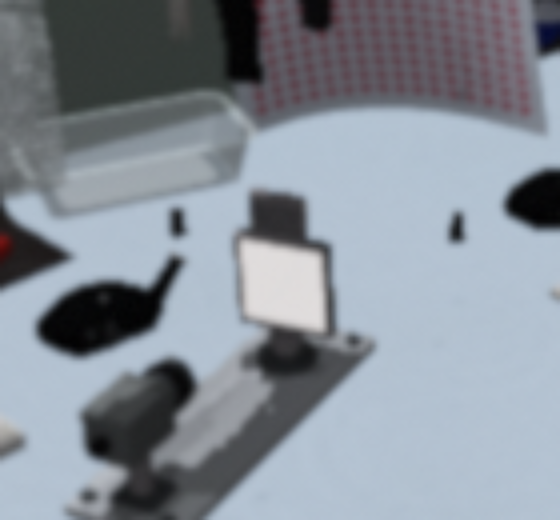

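The fingers hang over the fin with one on each side. I'll descend.

```bash
python3 -m creep '[[[0.5,-0.15,0.06],[-0.15,0.04,-0.07]],[[0.7,0,0],[0,0,0]],[[0.7,0,0],[0,0,0]],[[0,0,0],[0,0,0]]]';  python3 -c "
from h import *
report();need([.6495,.068,.133],124.5)"
```

```text
time: 10.85
tool_pos: [0.6486, 0.062, 0.1737]
tool_rot: [-111.6, 89.6, 12.4]
wrist_force: [-0.5, 0.6, 0.6]
width: 0.0872
t 10.85 pos [0.6486 0.062  0.1737] F [-0.5  0.6  0.6] w 0.0872 q [ 19.7  26.6  -0.3   0.1 -62.7 -75.6]
x [ 0.007  0.002 -1.   ] yaw of y,z: [-145.93, 124.07]
shift units(tool) [ 1.02 -0.1   0.11] mm [  0.9   6.  -40.7] turn units [-0.07 -0.03  0.07]
```

```bash
python3 -m creep '[[[0.5,-0.1,0.11],[-0.07,-0.03,0.07]],[[0.45,0,0],[0,0,0]],[[0.0,0,0],[0,0,0]]]';  python3 -c "
from h import *
report();need([.6495,.068,.133],124.5)
c=capture('side'); cv2.imwrite('pics/s11.png',cv2.resize(c['color'][130:250,240:380,::-1],None,fx=4,fy=4))
c=capture('scene'); cv2.imwrite('pics/c11.png',cv2.resize(c['color'][140:270,160:300,::-1],None,fx=4,fy=4))"
```

```text
time: 11.15
tool_pos: [0.6513, 0.066, 0.1393]
tool_rot: [-117.7, 89.6, 6.7]
wrist_force: [-0.3, 0.3, 0.8]
width: 0.0867
t 11.15 pos [0.6513 0.066  0.1393] F [-0.3  0.3  0.8] w 0.0867 q [ 20.   28.6  -2.2   0.1 -58.9 -75.6]
x [ 0.006  0.001 -1.   ] yaw of y,z: [-145.62, 124.38]
shift units(tool) [0.16 0.01 0.07] mm [-1.8  2.  -6.3] turn units [-0.02 -0.03  0.05]
```

View pics/s11.png

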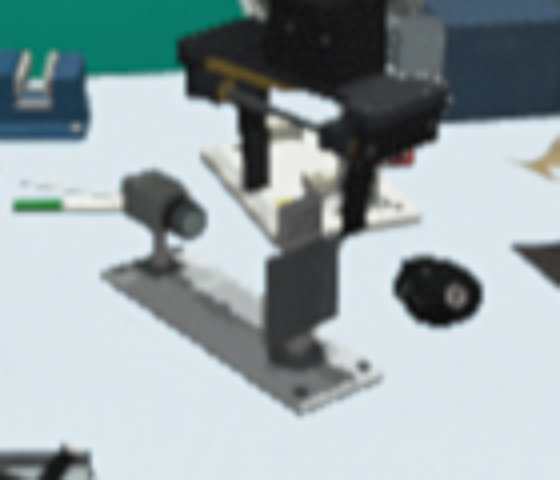

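View pics/c11.png

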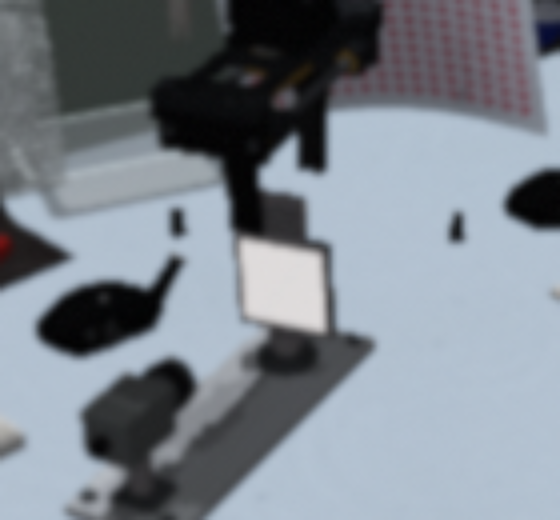

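Run:
```python
from h import *
o,R=tool()
for n,(u0,v0) in {"side":(240,130),"scene":(160,140)}.items():
    c=capture(n)
    P,u,v=cloud(c)
    for s in (-1,1):
        pr=[((proj(c,o["tool_pos"]+R.apply([a,0,s*.05]))[0]-[u0,v0])*4).round(0).tolist() for a in (0,.006,.025)]
        print(n,"finger z",s,"tip proj in crop at 0/6/25mm",pr)
    # points in tool frame near the fingers
    L=R.inv().apply(P-o["tool_pos"])
    k=(abs(L[:,1])<.04)&(abs(L[:,2])<.065)&(L[:,0]>-.04)&(L[:,0]<.04)&(P[:,2]>.1)
    for lo,hi,nm in ((.035,.065,"z+"),(-.065,-.035,"z-"),(-.02,.02,"mid")):
        q=L[k&(L[:,2]>lo)&(L[:,2]<hi)]
        if len(q): print(n,nm,len(q),"xmax",q[:,0].max().round(3),"y",q[:,1].min().round(3),q[:,1].max().round(3),"z",q[:,2].min().round(3),q[:,2].max().round(3))
```

```text
side finger z -1 tip proj in crop at 0/6/25mm [[353.0, 222.0], [353.0, 230.0], [352.0, 254.0]]
side finger z 1 tip proj in crop at 0/6/25mm [[253.0, 176.0], [253.0, 184.0], [253.0, 207.0]]
side z+ 105 xmax 0.004 y -0.01 0.014 z 0.04 0.055
side z- 111 xmax 0.004 y -0.013 0.013 z -0.06 -0.043
side mid 214 xmax 0.04 y -0.034 0.036 z -0.009 0.008
scene finger z -1 tip proj in crop at 0/6/25mm [[309.0, 159.0], [309.0, 167.0], [310.0, 191.0]]
scene finger z 1 tip proj in crop at 0/6/25mm [[242.0, 224.0], [242.0, 232.0], [244.0, 257.0]]
scene z+ 129 xmax 0.005 y -0.012 0.013 z 0.043 0.059
scene z- 123 xmax 0.005 y -0.01 0.013 z -0.056 -0.038
scene mid 202 xmax 0.04 y -0.032 0.037 z -0.003 0.014
```

All three cameras put the fingertips about 5–6 mm ahead of the reported TCP, not the 25 mm stated. That explains the earlier ride-over. The fin is centred between the fingers, so I'll go about 18 mm lower before gripping.

```bash
python3 -m creep '[[[0.25,0,0.06],[0,0,0.05]],[[0.22,0,0],[0,0,0]],[[0,0,0],[0,0,0]]]';  python3 -c "
from h import *
report();need([.6495,.068,.121],124.5)"; python3 -m creep '[[[0,0,0],[0,0,0]],[[0,0,0],[0,0,0]],[[0,0,0],[0,0,0]],[[0,0,0],[0,0,0]],[[0,0,0],[0,0,0]],[[0,0,0],[0,0,0]],[[0,0,0],[0,0,0]],[[0,0,0],[0,0,0]],[[0,0,0],[0,0,0]],[[0,0,0],[0,0,0]],[[0,0,0],[0,0,0]],[[0,0,0],[0,0,0]]]' 1 15; python3 -c "
from h import *
report();need([.6495,.068,.121],124.5)
c=capture('side'); cv2.imwrite('pics/s12.png',cv2.resize(c['color'][130:250,240:380,::-1],None,fx=4,fy=4))"
```

```text
time: 11.65
tool_pos: [0.6528, 0.0692, 0.1246]
tool_rot: [-123.7, 89.4, 0.7]
wrist_force: [-0.5, -0.2, 0.5]
width: 0.087
t 11.65 pos [0.6528 0.0692 0.1246] F [-0.5 -0.2  0.5] w 0.087 q [ 20.2  29.4  -3.2   0.3 -56.8 -76. ]
x [ 0.011  0.    -1.   ] yaw of y,z: [-145.57, 124.43]
shift units(tool) [0.09 0.09 0.02] mm [-3.3 -1.2 -3.6] turn units [-0.01 -0.06  0.09]
time: 12.85
tool_pos: [0.6517, 0.0715, 0.125]
tool_rot: [-108.1, 89.4, 16.3]
wrist_force: [3.1, -4.2, -2.0]
width: 0.0096
t 12.85 pos [0.6517 0.0715 0.125 ] F [ 3.1 -4.2 -2. ] w 0.0096 q [ 20.4  29.4  -3.1   0.  -56.9 -75.9]
x [ 0.01   0.003 -1.   ] yaw of y,z: [-145.53, 124.47]
shift units(tool) [ 0.1   0.1  -0.04] mm [-2.2 -3.5 -4. ] turn units [-0.   -0.03  0.09]
```

View pics/s12.png

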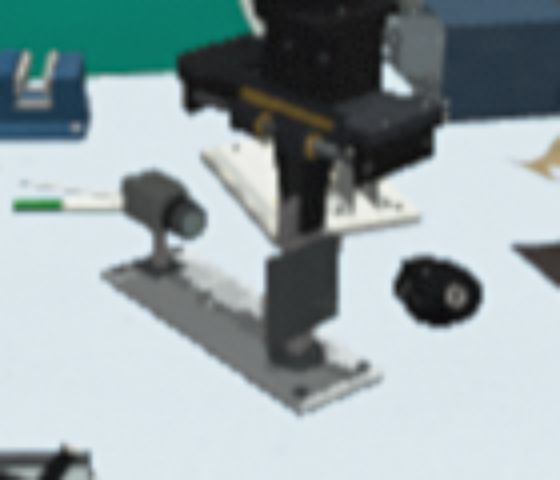

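Gripped: width 9.6 mm, which matches the 10 mm fin, at yaw 124.47°. I'll turn toward about 172.8° in parts.

```bash
python3 -m creep '[[[0,0.05,-0.03],[-0.3,0,0]],[[0,0.03,0],[-0.4,0,0]],[[0,0,0],[-0.4,0,0]],[[0,0,0],[-0.4,0,0]],[[0,0,0],[-0.4,0,0]]]' 1 25;  python3 -c "
from h import *
report();need([.6495,.068,.122],172.8)"
```

```text
time: 13.4
tool_pos: [0.6515, 0.0717, 0.125]
tool_rot: [-107.6, 89.1, 28.7]
wrist_force: [-0.0, 1.8, 0.9]
width: 0.01
t 13.4 pos [0.6515 0.0717 0.125 ] F [-0.   1.8  0.9] w 0.01 q [ 20.3  29.2  -3.3  -0.2 -56.6 -64. ]
x [ 0.014  0.008 -1.   ] yaw of y,z: [-133.73, 136.27]
shift units(tool) [ 0.07  0.1  -0.03] mm [-2.  -3.7 -3. ] turn units [-6.09 -0.09  0.13]
```

```bash
python3 -m creep '[[[0,0,0],[-0.5,-0.05,0.05]],[[0,0,0],[-0.5,0,0]],[[0,0,0],[-0.5,0,0]],[[0,0,0],[-0.5,0,0]],[[0,0,0],[-0.5,0,0]],[[0,0,0],[-0.5,0,0]],[[0,0,0],[-0.5,0,0]],[[0,0,0],[-0.5,0,0]],[[0,0,0],[-0.5,0,0]],[[0,0,0],[-0.5,0,0]],[[0,0,0],[0,0,0]]]';  python3 -c "
from h import *
report();need([.6495,.068,.122],172.8)"
```

```text
time: 14.5
tool_pos: [0.6506, 0.0721, 0.125]
tool_rot: [-99.3, 89.4, 67.9]
wrist_force: [-0.7, -0.0, -0.5]
width: 0.0099
t 14.5 pos [0.6506 0.0721 0.125 ] F [-0.7 -0.  -0.5] w 0.0099 q [ 20.2  29.4  -2.8  -0.5 -57.3 -32.7]
x [ 0.004  0.01  -1.   ] yaw of y,z: [-102.77, 167.22]
shift units(tool) [0.07 0.11 0.  ] mm [-1.1 -4.1 -3. ] turn units [-0.93 -0.02  0.1 ]
```

```bash
python3 -m creep '[[[0,0,0],[-0.5,0,0]],[[0,0,0],[-0.45,0,0]],[[0,0,0],[0,0,0]],[[0,0,0],[0,0,0]],[[0,0,0],[0,0,0]]]';  python3 -c "
from h import *
report();need([.6495,.068,.122],172.9)
c=capture('side'); cv2.imwrite('pics/s13.png',cv2.resize(c['color'][130:280,220:380,::-1],None,fx=4,fy=4));np.savez('s13.npz',P=cloud(c)[0])
c=capture('scene'); cv2.imwrite('pics/c13.png',cv2.resize(c['color'][140:270,160:300,::-1],None,fx=4,fy=4));np.savez('c13.npz',P=cloud(c)[0])
c=capture('wrist'); cv2.imwrite('pics/w13.png',c['color'][:,:,::-1])
P,u,v=cloud(c); col=c['color'][v,u].mean(1); k=(P[:,2]>.06)&(P[:,2]<.08)&(abs(P[:,0]-.476)<.02)&(abs(P[:,1]+.113)<.02); print(k.sum(),P[k&(col>100)].mean(0))
"
```

```text
time: 15.0
tool_pos: [0.6505, 0.0722, 0.125]
tool_rot: [-101.5, 89.4, 71.2]
wrist_force: [-1.1, 0.7, -0.3]
width: 0.0098
t 15.0 pos [0.6505 0.0722 0.125 ] F [-1.1  0.7 -0.3] w 0.0098 q [ 20.2  29.4  -2.8  -0.6 -57.4 -27.2]
x [ 0.004  0.011 -1.   ] yaw of y,z: [-97.33, 172.67]
shift units(tool) [0.07 0.11 0.01] mm [-1.  -4.2 -3. ] turn units [-0.04 -0.02  0.1 ]
0 [nan nan nan]<string>:7: RuntimeWarning: Mean of empty slice.
  ret = um.true_divide(
```

View pics/w13.png

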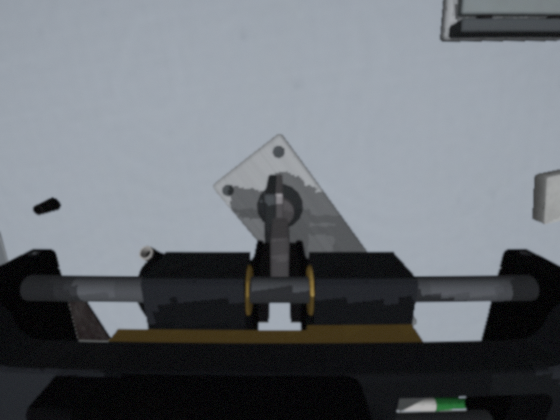

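View pics/c13.png

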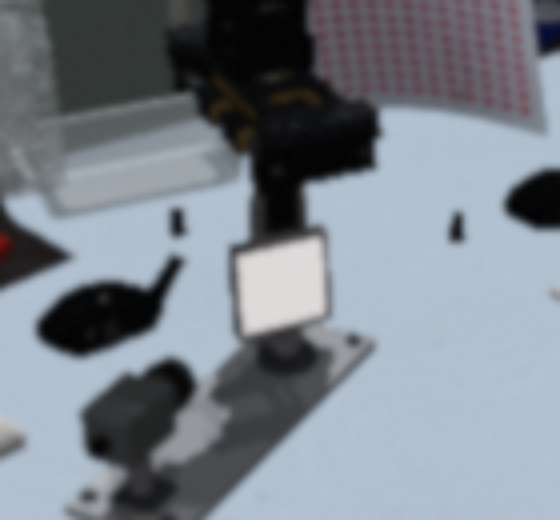

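View pics/s13.png

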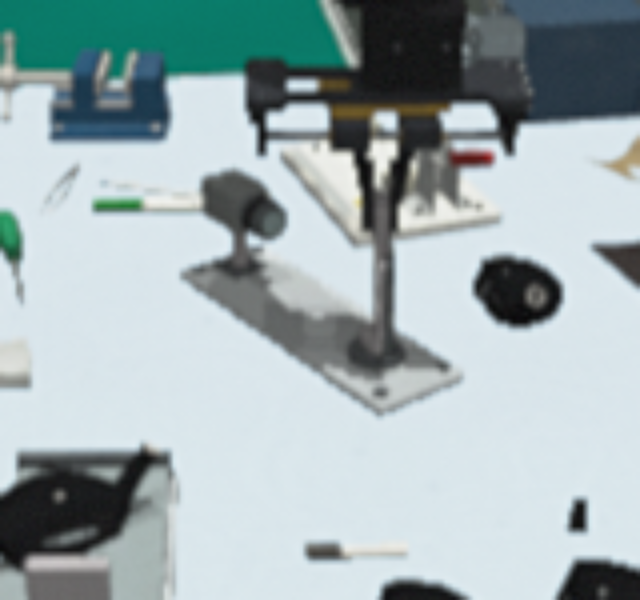

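Run:
```python
from h import *
for n in ("c13","s13"):
    P=np.load(n+".npz")["P"]
    for z0,z1 in ((.045,.10),):
        q=P[(P[:,2]>z0)&(P[:,2]<z1)&(np.hypot(P[:,0]-.65,P[:,1]-.07)<.045)]
        m=q[:,:2].mean(0); w=np.linalg.svd(q[:,:2]-m,full_matrices=False)[2][0]
        print(n,len(q),m,"line",np.degrees(np.arctan2(w[1],w[0]))%180, cv2.minAreaRect((q[:,:2]*1000).astype(np.float32)))
```

```text
c13 440 [0.64914374 0.07165317] line 81.75933900500974 ((648.3722534179688, 70.80186462402344), (70.22149658203125, 15.093864440917969), 78.21078491210938)
s13 94 [0.65176096 0.04741817] line 87.20933790017719 ((655.6386108398438, 67.6492919921875), (73.68103790283203, 12.27778434753418), 82.2872085571289)
```

Run:
```python
from h import *
for n in ("scene","c13","side","s13"):
    P=np.load(n+".npz")["P"]
    q=P[(P[:,2]>.045)&(P[:,2]<.103)&(np.hypot(P[:,0]-.65,P[:,1]-.07)<.04)]
    rng=np.random.default_rng(0); best=0
    for _ in range(500):
        a,b=q[rng.integers(len(q),size=2),:2]; d=b-a
        if np.linalg.norm(d)<.03: continue
        nn=np.array([-d[1],d[0]])/np.linalg.norm(d); k=abs((q[:,:2]-a)@nn)<.002
        if k.sum()>best: best=k.sum(); K_=k
    f=q[K_][:,:2]; m=f.mean(0); U=np.linalg.svd(f-m,full_matrices=False)[2][0]
    print(n,len(q),best,m.round(4),"line",np.degrees(np.arctan2(U[1],U[0]))%180)
```

```text
scene 448 305 [0.6497 0.0704] line 35.43214906640466
c13 466 325 [0.6488 0.0709] line 82.34821079184371
side 341 267 [0.6557 0.0609] line 34.22562982215126
s13 99 50 [0.6533 0.0584] line 88.90573313632736
```

```bash
python3 -m creep '[[[0,0,0],[-0.1,0,0]],[[0,0,0],[0,0,0]],[[0,0,0],[0,0,0]],[[0,0,0],[0,0,0]],[[0,0,0],[0,0,0]],[[0,0,0],[0,0,0]]]';  python3 -c "
from h import *
report();
from h import *
c=capture('scene')
P=cloud(c)[0]; np.savez('c14.npz',P=P)
q=P[(P[:,2]>.045)&(P[:,2]<.103)&(np.hypot(P[:,0]-.65,P[:,1]-.07)<.04)].astype(np.float32)
l=cv2.fitLine(q[:,:2],cv2.DIST_HUBER,0,.001,.001).ravel(); print(l, np.degrees(np.arctan2(l[1],l[0])))
P=np.load('scene.npz')['P']
q=P[(P[:,2]>.045)&(P[:,2]<.103)&(np.hypot(P[:,0]-.65,P[:,1]-.07)<.04)].astype(np.float32)
l=cv2.fitLine(q[:,:2],cv2.DIST_HUBER,0,.001,.001).ravel(); print(l, np.degrees(np.arctan2(l[1],l[0])))
report()"
```

```text
time: 15.75
tool_pos: [0.6505, 0.0722, 0.125]
tool_rot: [-101.8, 89.4, 71.6]
wrist_force: [-0.5, 0.6, 0.9]
width: 0.0098
t 15.75 pos [0.6505 0.0722 0.125 ] F [-0.5  0.6  0.9] w 0.0098 q [ 20.2  29.4  -2.8  -0.6 -57.4 -26.6]
x [ 0.004  0.011 -1.   ] yaw of y,z: [-96.67, 173.32]
[0.12336382 0.9923615  0.6492012  0.07105406] 82.91372
[0.81382006 0.581117   0.6474343  0.06886961] 35.529144
t 15.8 pos [0.6504 0.0722 0.1249] F [-0.2  1.2 -0.3] w 0.0098 q [ 20.2  29.4  -2.8  -0.6 -57.4 -26.6]
x [ 0.003  0.011 -1.   ] yaw of y,z: [-96.68, 173.32]
```

```bash
python3 -c "
from h import *
c=capture('side'); P=cloud(c)[0]
q=P[(abs(P[:,0]-.425)<.03)&(abs(P[:,1]+.23)<.03)&(P[:,2]>.04)&(P[:,2]<.08)]; print('handle',q.mean(0).round(3),len(q))
print(sign_off()); report()"
```

```text
handle [ 0.426 -0.23   0.061] 317
the job is handed in; nothing more can be done
None
the job is handed in; nothing more can be done
```

The carriage is pushed home against its stop, and I handed the job in with the gripper holding the mirror at about 173°. The interface gave no verdict, and I couldn't see the stand camera's own picture.

**Carriage**
- On the first push the fingers rode over the handle and the carriage did not move. I went in lower and pushed until the force reached about 61 N at the stop.
- Pictures show the carriage touching the stop, and the handle ended about 47 mm further in.

**Mirror**
- I gripped the fin (9.8 mm finger opening, 25 N grip setting) and turned it by about 49°.
- The tool angle gives the glass facing 173.3° and a fit to the glass in the scene camera gives 172.9°. I worked out about 173.1° as the angle needed.
- That angle rests on the mouth at about (0.4765, -0.114), the swivel axis at about (0.650, 0.070) and the stand's yaw at about -0.5°. By those figures the line of sight should pass within roughly 5 mm of the mouth.
- The tool pose and the readings were steady before I handed in.

**Checks that disagreed**
- The fingertips showed about 6 mm ahead of the reported TCP, not the stated 25 mm. I corrected the grip height for that.
- The side camera saw the turned mirror nearly edge-on and read about 6° off, so I ignored that reading.
- The measurements of the mouth differed by up to 5 mm.
- I did not measure the loose objects again at the end. No move was planned to touch them.

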